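Nest the matching tumblers in the rack, take out the odd one

TASK

Four steel tumblers lie on their sides in the cup rack, three tapered ones that nest and one straight-sided one that does not. First take the straight one out and set it down in the grey dish tub without dropping it; then, without lifting the three tapered ones out of the rack, push them along the groove into one fully nested stack against the rack's end stop. Leave the coffee pot, the sugar jar and the milk jug alone.

Things in the scene. Friction and masses are not known exactly. Their poses are not given: they have to be found in the camera images.
- rack: black cup rack, fixed: a V-shaped groove 450 mm long and 52 mm wide (each side slopes 35 degrees, upper edges 48 mm above the counter) running along its own y axis, with an upright end plate (80 mm wide, 95 mm high) at its +y end and nothing at its -y end. Origin: centre of its underside, on the counter. The four cups lie in it in a row, in any order.
- rack_stop (a point): the bottom of the groove (30 mm above the counter) at the inner face of the end stop; axes as the rack's, +y points out through the stop.
- rack_open (a point): the bottom of the groove (30 mm above the counter) at the open -y end, 450 mm from the stop; axes as the rack's.
- cup_a: steel tapered tumbler, 80 mm long, mouth 76 mm across, base 48 mm (flat face 35 mm, edge bevelled), wall 2.5 mm, floor 22 mm thick, about 110 g. Lies on its side in the groove, closed base towards the open end, mouth towards the stop. Origin: centre of the base's outer face, 29 mm above the bottom of the groove; +y along its axis from base to mouth, sloping up 12 degrees.
- cup_b: steel tapered tumbler just like cup_a, lying the same way, same origin and axes. Polished and slippery: pushed along the groove, with a few newtons, the mouth of one slides over the base of the next; fully home their origins are 22 mm apart and the stack keeps the slope, base centres 28 to 40 mm above the bottom of the groove, the foremost about 85 mm from the stop.
- cup_c: steel tapered tumbler just like cup_a and cup_b, lying the same way, same origin and axes.
- straight_cup: stainless steel straight-sided tumbler, a plain cylinder 58 mm in diameter and 80 mm long, wall 2.5 mm, floor 22 mm thick, 120 g (varies), that fits neither over nor into the others. It lies level in the same groove, base towards the open end. Origin: centre of the outer face of the closed base, 36 mm above the bottom of the groove; +y runs along its axis to the mouth.
- straight_mid (a point): on the axis of the straight-sided tumbler, half way along (40 mm from either end); axes as the tumbler's.
- tub: grey open dish tub fixed on the counter, 200 mm (its x) by 190 mm (its y), 45 mm high, walls and floor 5 mm thick. Origin: centre of its underside.
- coffee_pot: round glass coffee pot, 146 mm in diameter, 150 mm high with a black spout collar and handle, loose. Origin: centre of its underside.
- sugar_jar: glass sugar jar with a steel cap, 68 mm in diameter, 100 mm high, loose. Origin: centre of its underside.
- milk_jug: white ceramic jug with a handle, 72 mm in diameter, 85 mm high, loose. Origin: centre of its underside.
There are look-alikes about, which are no part of the job. What is shaped like the cup_c but blue or pink is not meant. Leave any green or turquoise look-alike of the cup_a alone.

How it is judged:
By the outcome, as a careful person would: the job done as asked, in the order asked, and still so for the second after the job is handed in, with the robot touching nothing.
It also fails if it takes over 64 s, if anything falls off the work surface, if the arm or the gripper's body presses on something with over 40 N, if the wrist force passes 120 N, or if a joint passes its speed limit or range.

ROBOT

A 7-joint arm with a two-finger parallel gripper is mounted at the origin on the work surface. World frame = base frame: x ahead of the robot, y to its left, z up, the work surface at z = 0. Lengths are in m, angles in rad, forces in N, time in s.
With the tool pointing down it reaches from about 0.4 to 0.85 m from the base axis. Payload 4.4 kg.
Tool frame: the origin (TCP) lies midway between the tips of the shut fingers; the grasp point (between the pads) lies 19 mm behind it; z points along the fingers, y is the direction in which the jaws open and shut (so a half turn about z gives the same grasp; the last joint's range is limited). The gripper opens to 94 mm and grips with 3 to 60 N. Pads are 16 mm wide; open, the fingers measure 119 mm over their backs; the gripper's body (75 mm by 177 mm) begins 78 mm behind the grasp point.
Start: joints at [1.193, 0.628, 0.038, 1.517, -0.027, 0.996, -0.02], TCP at [0.199, -0.619, 0.167] pointing down, gripper open.
Joint ranges: [-3.06, 3.06], [-0.37, 2.12], [-1.25, 1.32], [0.18, 2.47], [-1.1, 4.24], [0.23, 1.98], [-2.94, 2.94]. Speed limits (rad/s): [2.57, 2.57, 3.14, 3.14, 3.14, 3.14, 3.14].

INTERFACE

Orientations are given as a unit quaternion [x, y, z, w].
In Python, from workcell import ctrl gives the robot as it stands.
- The arm moves only by the tool send_rows, never from a script. Its argument "motion" is a list of rows, each a list of 6 numbers: the shift along the world's x, y, z in units of 25 mm (1.0 is 25 mm), then the turn, a rotation vector about the world's x, y, z in units of 6 degrees (1.0 is 6 degrees). In form: [[dx, dy, dz, ax, ay, az], ...]. A call has 1 to 12 rows; each row shifts and turns the commanded pose from where the row before left it; what a row does not reach is not made up. A row lasts 1/12 s, in which the tool goes at most 41.7 mm and 7.16 degrees, less where a joint would pass 70% of its speed; a pose out of reach is approached as far as the arm can. A call is refused whole if a number of a shift passes 1 or a number of a turn 1, either way. A call with a gripper value outside its range is refused whole. "jaw" is the finger opening in mm, from 0 to 94, set as the call begins (left out, the last holds). The fingers move at their own pace and stop on an object; "force" is the grip in N (left out, the last holds). Time passes only in rows, so rows that do not move let the fingers close. It gives the time, the measured TCP pose, the force and the opening at its end, in the units of the state.
- ctrl.read_state(): the state, without advancing time (a new reading comes with each control period).
- ctrl.read_camera(name): name is "scene" or "top" or "wrist"; returns (picture, depth): 400x640x3 uint8, red, green, blue; 400x640 float32, m along the optical axis (not along the pixel's ray), 0 where there is no reading.
- ctrl.camera_info(name): a dict with "K" (3x3 intrinsics, pixels), "dist" ([k1, k2, p1, p2, k3] as OpenCV has them; the pictures are not rectified), "extrinsics" (4x4, takes a point from camera to world coordinates). Camera axes: x right, y up, looking along -z (the intrinsics and any distortion apply to the point x, -y, -z); pixel columns grow to the right and rows downward; lengths in m; the calibration is good to about 2 mm. A picture is of the moment at which its call begins: read the wrist's pose just before it. camera_info takes no time and is no camera call; for the wrist camera it gives the pose at the moment of the call.
- ctrl.finish_job(): hands the job in, once; it reports no verdict.
The state is a dict: "clock": time; "joint_pos": joint angles; "joint_velocities": joint speeds; "effort": joint torques, N m; "ee_pos": TCP position; "eef_rot": TCP orientation; "wrist_force": force on the tool from outside, world axes, zero at the start; "ft_torque": the same for the moment, N m; "opening": finger opening in m.
Only numpy, scipy, OpenCV 4.12 (cv2) and the standard library are available. Lean on these libraries where they do the work, as an engineer would, in place of code of your own. Each camera call takes 0.05 s, during which the arm holds its last target. There are 200 camera calls.

## Working session

There is one attempt and no reset: what is moved stays moved. The work goes in short steps, Python scripts to look and compute and a tool call to move; the robot and the scene stay as the last step left them, time stands still between calls to the robot, and variables do not carry over. Pictures are saved under pics/ and viewed, about 8 in all and at most 12, crops included, and the job is handed in when it is done.

Besides the shell and the picture viewer there is one more tool, called as a command line: name --pt "numbers of a row" for each row, then --argument value for the rest. send_rows: Moves the arm, as the interface text tells. Its arguments: {"type":"object","properties":{"motion":{"type":"array"},"jaw":{"type":"number"},"force":{"type":"number"}},"required":["motion"]}

```bash
mkdir -p pics; cat > h.py <<'E'
import numpy as np, cv2
from workcell import ctrl
def grab(n,fn=None):
    info=ctrl.camera_info(n); im,d=ctrl.read_camera(n)
    np.savez(f'{n}.npz',im=im,d=d,K=info['K'],dist=info['dist'],T=info['extrinsics'])
    if fn: cv2.imwrite(fn,im[:,:,::-1])
    return im,d
def cloud(n):
    f=np.load(f'{n}.npz'); d=f['d']; h,w=d.shape
    u,v=np.meshgrid(np.arange(w),np.arange(h))
    p=cv2.undistortPoints(np.stack([u,v],-1).reshape(-1,1,2).astype(float),f['K'],f['dist']).reshape(h,w,2)
    P=np.stack([p[...,0]*d,-p[...,1]*d,-d],-1)
    return P@f['T'][:3,:3].T+f['T'][:3,3], d>0
def project(n,X):
    f=np.load(f'{n}.npz'); T=f['T']; c=(np.atleast_2d(X)-T[:3,3])@T[:3,:3]
    c=c*[1,-1,-1]
    return cv2.projectPoints(c,np.zeros(3),np.zeros(3),f['K'],f['dist'])[0].reshape(-1,2)
E
python3 - <<'E'
from h import *
for n in('top','scene'): grab(n,f'pics/{n}0.png')
s=ctrl.read_state(); print(s)
for n in('top','scene'):
    print(n,np.round(ctrl.camera_info(n)['extrinsics'],3).tolist())
E
```

```text
{'clock': 0.1, 'joint_pos': array([ 1.19318739,  0.62924691,  0.03842485,  1.51828258, -0.02699195,
        0.9963231 , -0.02000022]), 'joint_velocities': array([-0.00085695, -0.00197624,  0.00097722, -0.00205023,  0.00109179,
        0.00152477,  0.00056604]), 'effort': array([ 3.50121241e-03, -5.50787759e+01,  1.14774115e+00, -1.87117141e+01,
       -5.21840563e-02,  1.91830349e-02,  4.79055097e-05]), 'ee_pos': array([ 0.19923315, -0.61799041,  0.16624549]), 'eef_rot': array([ 9.87869572e-01,  1.55283451e-01, -1.41651956e-04, -8.59718223e-04]), 'wrist_force': array([-0.34337733, -0.04056273,  0.83936823]), 'ft_torque': array([ 0.02456249, -0.00348619, -0.02684192]), 'opening': 0.09389207901935429}
top [[0.009, 0.999, -0.045, 0.511], [-1.0, 0.009, -0.003, -0.014], [-0.003, 0.045, 0.999, 1.359], [0.0, 0.0, 0.0, 1.0]]
scene [[0.036, -0.777, 0.628, 1.299], [0.999, 0.03, -0.02, -0.018], [-0.003, 0.628, 0.778, 0.959], [0.0, 0.0, 0.0, 1.0]]
```

View pics/top0.png

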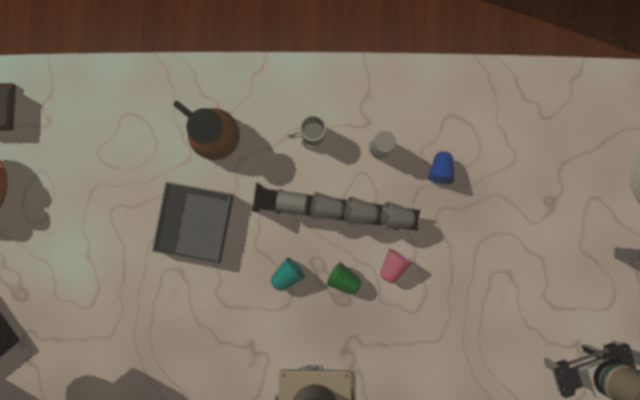

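View pics/scene0.png

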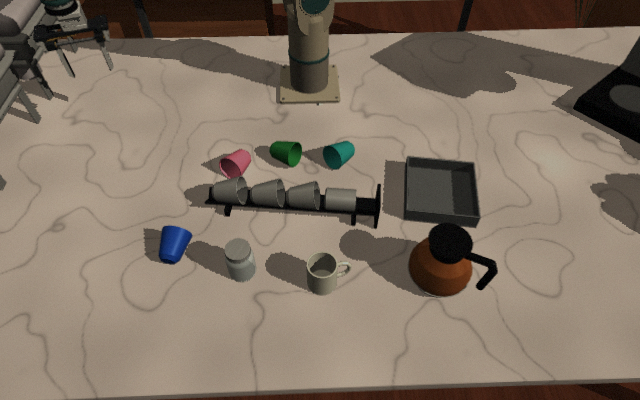

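The top view shows the rack with its stop at about (264,198) and its open end at about (418,218). The straight tumbler is at (292,202), next to the stop, and the three steel tapered ones are at (327,206), (362,211) and (400,216). The tub is at (194,223). The coloured look-alikes are blue (441,168), pink (394,266), green (344,278) and teal (287,275), and none of them are part of the job. Next I'll check an enlarged crop and measure.

```bash
python3 - <<'E'
from h import *
f=np.load('top.npz'); im=f['im'][:,:,::-1]
cv2.imwrite('pics/crop1.png',cv2.resize(im[175:240,240:430],None,fx=4.2,fy=4.2,interpolation=cv2.INTER_CUBIC))
P,ok=cloud('top')
z=P[...,2]; v,u=np.mgrid[:400,:640]
m=ok&(z>.04)&(z<.14)&(u>245)&(u<430)&(v>175)&(v<240)
q=P[m][:,:2]
(c,sz,a)=cv2.minAreaRect((q*1000).astype(np.float32)); print('rect',c,sz,a,len(q))
# axis: from high ridge (cup tops)
line=cv2.fitLine((P[ok&(z>.075)&(z<.14)&(u>276)&(u<430)&(v>175)&(v<240)][:,:2]).astype(np.float32),cv2.DIST_HUBER,0,.01,.01).ravel(); print('ridge',line)
d=line[:2]*np.sign(line[1]); o=line[2:]; n=np.array([-d[1],d[0]])
s=(P[...,:2]-o)@d; t=(P[...,:2]-o)@n
for k in np.arange(-.27,.28,.008):
    mm=ok&(abs(s-k)<.004)&(abs(t)<.06)&(z>.035)
    if mm.sum(): print(round(k,3),mm.sum(),'zmax %.3f'%z[mm].max(),'t %.3f %.3f'%(t[mm].min(),t[mm].max()),'tz>60', np.round([t[mm&(z>.056)].min(),t[mm&(z>.056)].max()],3) if (mm&(z>.056)).any() else '')
m=ok&(z>.03)&(z<.06)&(u>145)&(u<240)&(v>175)&(v<270)
print('tub',cv2.minAreaRect((P[m][:,:2]*1000).astype(np.float32)))
for nm,(a,b) in dict(pot=(212,133),jug=(313,130),sugar=(383,145),teal=(287,275),green=(344,278),pink=(394,266)).items():
    mm=ok&(z>.03)&(np.hypot(u-a,v-b)<35)&(v<180 if b<180 else v>240); print(nm,P[mm].min(0).round(3),P[mm].max(0).round(3))
E
```

```text
rect (567.7496948242188, -75.37872314453125) (146.56858825683594, 491.7225341796875) 3.149092197418213 3462
ridge [ 0.12729615  0.99186474  0.5584312  -0.07616632]
-0.214 21 zmax 0.052 t -0.030 0.029 tz>60 
-0.206 46 zmax 0.050 t -0.030 0.027 tz>60 
-0.198 31 zmax 0.079 t -0.029 0.028 tz>60 [0.003 0.006]
-0.19 43 zmax 0.090 t -0.030 0.028 tz>60 [-0.02   0.018]
-0.182 52 zmax 0.097 t -0.029 0.028 tz>60 [-0.025  0.025]
-0.174 57 zmax 0.096 t -0.027 0.029 tz>60 [-0.027  0.026]
-0.166 56 zmax 0.098 t -0.028 0.027 tz>60 [-0.028  0.027]
-0.158 61 zmax 0.105 t -0.030 0.028 tz>60 [-0.03   0.028]
-0.15 64 zmax 0.106 t -0.031 0.029 tz>60 [-0.031  0.029]
-0.142 65 zmax 0.110 t -0.032 0.030 tz>60 [-0.032  0.03 ]
-0.134 70 zmax 0.113 t -0.035 0.031 tz>60 [-0.035  0.031]
-0.126 120 zmax 0.115 t -0.036 0.035 tz>60 [-0.036  0.035]
-0.118 108 zmax 0.116 t -0.038 0.036 tz>60 [-0.038  0.036]
-0.11 74 zmax 0.074 t -0.038 0.036 tz>60 [-0.038  0.036]
-0.102 49 zmax 0.051 t -0.030 0.027 tz>60 
-0.094 37 zmax 0.081 t -0.028 0.028 tz>60 [-0.015  0.012]
-0.086 53 zmax 0.092 t -0.030 0.029 tz>60 [-0.02   0.022
[... 1950 characters left out ...]
 -0.028 0.029 tz>60 
0.202 45 zmax 0.052 t -0.030 0.027 tz>60 
0.21 48 zmax 0.052 t -0.029 0.028 tz>60 
0.218 44 zmax 0.054 t -0.030 0.029 tz>60 
0.226 52 zmax 0.051 t -0.030 0.028 tz>60 
0.234 111 zmax 0.101 t -0.037 0.037 tz>60 [-0.037  0.035]
0.242 101 zmax 0.102 t -0.040 0.039 tz>60 [-0.04   0.039]
tub ((519.1798095703125, 347.0544128417969), (193.28404235839844, 201.16119384765625), 80.00878143310547)
pot [0.695 0.216 0.031] [0.841 0.362 0.158]
jug [ 0.744 -0.025  0.03 ] [0.815 0.079 0.091]
sugar [ 0.708 -0.215  0.031] [ 0.769 -0.149  0.108]
teal [0.332 0.03  0.03 ] [0.424 0.125 0.076]
green [ 0.325 -0.126  0.03 ] [ 0.412 -0.034  0.079]
pink [ 0.357 -0.269  0.03 ] [ 0.449 -0.182  0.08 ]
```

View pics/crop1.png

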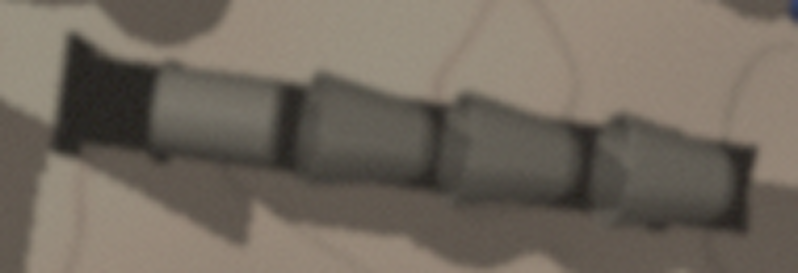

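The crop confirms it: the left-most cup (about (215,112) in the crop) has a constant width, so it is the straight tumbler. The other three widen towards the stop. I'll move above the straight cup, yawing the jaws across the groove.

send_rows --pt "0.5 0.91 0.1 0 0 0.36" --pt "0.5 0.91 0.1 0 0 0.36" --pt "0.5 0.91 0.1 0 0 0.36" --pt "0.5 0.91 0.1 0 0 0.36" --pt "0.5 0.91 0.1 0 0 0.36" --pt "0.5 0.91 0.1 0 0 0.36" --pt "0.5 0.91 0.1 0 0 0.36" --pt "0.5 0.91 0.1 0 0 0.36" --pt "0.5 0.91 0.1 0 0 0.36" --pt "0.5 0.91 0.1 0 0 0.36" --jaw 94

```text
clock: 0.93
ee_pos: [0.3246, -0.3898, 0.192]
eef_rot: [0.941, 0.338, -0.0, -0.0]
wrist_force: [0.6, 0.0, -0.3]
opening: 0.0944
```

send_rows --pt "0.5 0.91 0 0 0 0.36" --pt "0.5 0.91 0 0 0 0.36" --pt "0.5 0.91 0 0 0 0.36" --pt "0.5 0.91 0 0 0 0.36" --pt "0.5 0.91 0 0 0 0.36" --pt "0.5 0.91 0 0 0 0.36" --pt "0.5 0.91 0 0 0 0.36" --pt "0.5 0.91 0 0 0 0.36" --pt "0.5 0.91 0 0 0 0.36" --pt "0.5 0.91 0 0 0 0.36"

```text
clock: 1.77
ee_pos: [0.4496, -0.1625, 0.1919]
eef_rot: [0.861, 0.509, -0.0, -0.0]
wrist_force: [0.7, -1.0, 1.0]
opening: 0.094
```

send_rows --pt "0.5 0.91 0 0 0 0.36" --pt "0.5 0.91 0 0 0 0.36" --pt "0.5 0.91 0 0 0 0.36" --pt "0.5 0.91 0 0 0 0.36" --pt "0.5 0.91 0 0 0 0.36" --pt "0.5 0.91 0 0 0 0.36" --pt "0.5 0.91 0 0 0 0.36" --pt "0.5 0.91 0 0 0 0.36" --pt "0.5 0.91 0 0 0 0.36" --pt "0.1 0.91 0 0 0 0.36" --pt "0 0 0 0 0 0" --pt "0 0 0 0 0 0"

```text
clock: 2.77
ee_pos: [0.564, 0.0651, 0.1916]
eef_rot: [0.75, 0.661, -0.0, -0.0]
wrist_force: [0.4, -0.2, -0.4]
opening: 0.0938
```

```bash
cat > st.py <<'E'
from h import *
from scipy.spatial.transform import Rotation as R
def st():
    s=ctrl.read_state(); M=R.from_quat(s['eef_rot']).as_matrix()
    print('t %.2f'%s['clock'],'p',s['ee_pos'].round(4),'z',M[:,2].round(3),'yaw_y',np.degrees(np.arctan2(M[1,1],M[0,1])).round(2),'F',s['wrist_force'].round(1),'op',round(s['opening'],4),'q',s['joint_pos'].round(2))
E
python3 - <<'E'
from st import *
st(); grab('wrist','pics/w1.png'); P,ok=cloud('wrist')
o=np.array([.5584,-.0762]);d=np.array([.1273,.9919]);n=np.array([-d[1],d[0]])
z=P[...,2];s=(P[...,:2]-o)@d;t=(P[...,:2]-o)@n
m=ok&(abs(t)<.04)&(s>.1)&(s<.19)&(z>.06)&(z<.13)
print(m.sum(), 's',np.percentile(s[m],[1,99]).round(4),'t',np.percentile(t[m],[1,50,99]).round(4),'z',np.percentile(z[m],[2,98]).round(4))
E
```

```text
t 2.77 p [0.564  0.0651 0.1916] z [-0.001  0.    -1.   ] yaw_y -7.19 F [ 0.4 -0.2 -0.4] op 0.0938 q [ 0.07  0.5  -0.36  1.71  0.21  0.96 -0.49]
3025 s [0.1075 0.1849] t [-0.0277  0.0006  0.0276] z [0.0733 0.0945]
```

The wrist camera puts the cup's middle at (0.577, 0.068), with its top at z 0.095. I'll descend until the TCP is at about z 0.055, then grip.

send_rows --pt "0.5 0.1 0 0 0 0" --pt "0 0 -0.8 0 0 0" --pt "0 0 -0.8 0 0 0" --pt "0 0 -0.8 0 0 0" --pt "0 0 -0.8 0 0 0" --pt "0 0 -0.8 0 0 0" --pt "0 0 -0.8 0 0 0" --pt "0 0 -0.4 0 0 0" --pt "0 0 -0.26 0 0 0" --pt "0 0 0 0 0 0" --pt "0 0 0 0 0 0"

```text
clock: 3.73
ee_pos: [0.5773, 0.0658, 0.0561]
eef_rot: [0.751, 0.66, 0.0, 0.0]
wrist_force: [-0.4, 0.3, -0.3]
opening: 0.0941
```

send_rows --pt "0 0 0 0 0 0" --pt "0 0 0 0 0 0" --pt "0 0 0 0 0 0" --pt "0 0 0 0 0 0" --pt "0 0 0 0 0 0" --pt "0 0 0 0 0 0" --pt "0 0 0 0 0 0" --pt "0 0 0 0 0 0" --jaw 50 --force 20

```text
clock: 4.4
ee_pos: [0.5769, 0.0663, 0.0556]
eef_rot: [0.751, 0.66, 0.0, -0.0]
wrist_force: [-0.1, 0.0, 0.7]
opening: 0.0503
```

The opening reached 50 mm, which is narrower than the 58 mm cup, so I need to look.

```bash
python3 - <<'E'
from st import *
st(); im,_=grab('wrist'); g,_=grab('scene')
a=cv2.resize(im[:,:,::-1],(480,300)); b=cv2.resize(g[130:230,180:400,::-1],(660,300),interpolation=cv2.INTER_CUBIC)
b=cv2.copyMakeBorder(b,0,0,0,0,cv2.BORDER_CONSTANT)
c=np.zeros((600,660,3),np.uint8); c[:300,:480]=a; c[300:]=b
cv2.imwrite('pics/g1.png',c)
E
```

```text
t 4.40 p [0.5769 0.0663 0.0556] z [-0.  0. -1.] yaw_y -7.34 F [-0.1  0.   0.7] op 0.0503 q [ 0.03  0.69 -0.3   1.81  0.3   0.69 -0.57]
```

View pics/g1.png

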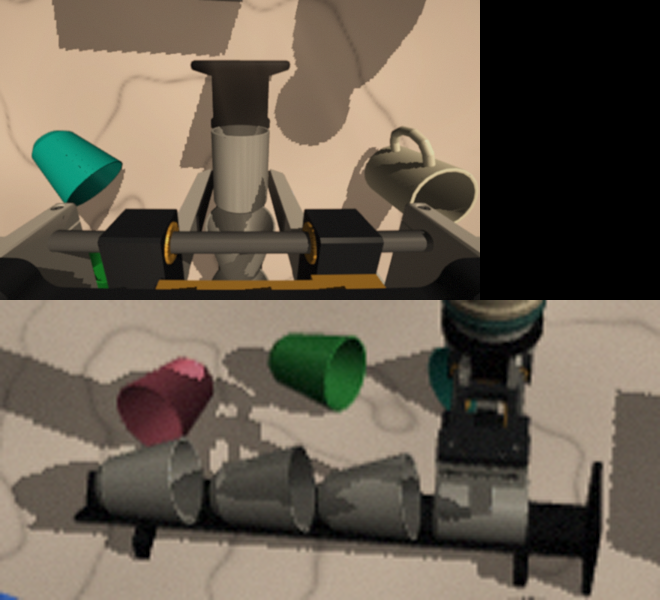

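The wrist half of the picture shows the fingers on both sides of the straight cup at about (205,190) and (278,190). I'll command a tighter jaw to see whether they are stopped on the cup.

send_rows --pt "0 0 0 0 0 0" --pt "0 0 0 0 0 0" --pt "0 0 0 0 0 0" --jaw 46

```text
clock: 4.75
ee_pos: [0.5769, 0.0663, 0.0555]
eef_rot: [0.751, 0.66, -0.0, -0.0]
wrist_force: [0.6, 0.3, -0.6]
opening: 0.046
```

```bash
python3 - <<'E'
from st import *
st(); im,_=grab('wrist')
P,ok=cloud('wrist')
o=np.array([.5584,-.0762]);d=np.array([.1273,.9919]);n=np.array([-d[1],d[0]])
z=P[...,2];s=(P[...,:2]-o)@d;t=(P[...,:2]-o)@n
for k in np.arange(.09,.2,.01):
    m=ok&(abs(s-k)<.005)&(abs(t)<.06)&(z>.055)&(z<.13)
    if m.any(): print(k.round(2),m.sum(),'t',np.percentile(t[m],[1,50,99]).round(3),'z',z[m].max().round(3))
cv2.imwrite('pics/w2.png',cv2.resize(im[150:400,180:460,::-1],None,fx=2.4,fy=2.4))
E
```

```text
t 4.75 p [0.5769 0.0663 0.0555] z [-0.  0. -1.] yaw_y -7.33 F [ 0.6  0.3 -0.6] op 0.046 q [ 0.03  0.69 -0.3   1.81  0.3   0.69 -0.57]
0.09 136 t [-0.036 -0.029  0.036] z 0.075
0.11 537 t [-0.027 -0.     0.027] z 0.095
0.12 841 t [-0.026 -0.     0.026] z 0.095
0.13 823 t [-0.025 -0.     0.024] z 0.095
0.14 1041 t [-0.024 -0.     0.023] z 0.13
0.15 2044 t [-0.035 -0.001  0.034] z 0.13
0.16 1107 t [-0.03  -0.     0.031] z 0.129
0.17 1056 t [-0.028 -0.     0.027] z 0.095
0.18 1176 t [-0.028 -0.     0.027] z 0.096
0.19 110 t [-0.028  0.001  0.028] z 0.094
```

View pics/w2.png

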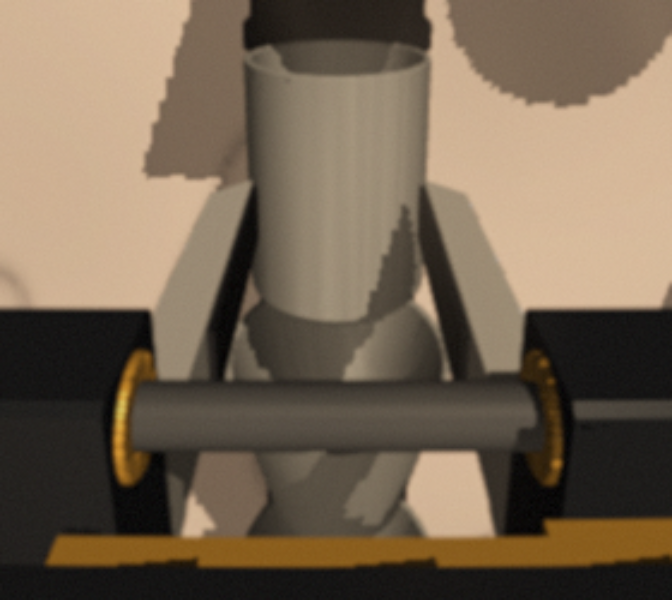

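In the picture the fingertips meet the cup's sides at about (255,185) and (425,185), yet the reading follows the command. I'll test with a small lift.

send_rows --pt "0 0 0 0 0 0" --pt "0 0 0 0 0 0" --pt "0 0 0.2 0 0 0" --pt "0 0 0.3 0 0 0" --pt "0 0 0 0 0 0" --pt "0 0 0 0 0 0" --jaw 40 --force 25

```text
clock: 5.3
ee_pos: [0.5776, 0.0665, 0.0689]
eef_rot: [0.751, 0.66, 0.001, 0.0]
wrist_force: [-0.5, 0.4, 1.0]
opening: 0.0401
```

```bash
python3 - <<'E'
from st import *
st(); im,_=grab('wrist')
P,ok=cloud('wrist')
o=np.array([.5584,-.0762]);d=np.array([.1273,.9919]);n=np.array([-d[1],d[0]])
z=P[...,2];s=(P[...,:2]-o)@d;t=(P[...,:2]-o)@n
m=ok&(abs(s-.17)<.01)&(abs(t)<.005); print('cup top z',np.median(z[m]))
for k in np.arange(.055,.16,.01):
    m=ok&(abs(z-k)<.005)&(s>.12)&(s<.17)&(abs(t)<.07)
    if m.any():
        a=t[m]; print(k.round(3),m.sum(),np.histogram(a,np.arange(-.07,.071,.01))[0])
E
```

```text
t 5.30 p [0.5776 0.0665 0.0689] z [ 0.002  0.    -1.   ] yaw_y -7.34 F [-0.5  0.4  1. ] op 0.0401 q [ 0.03  0.67 -0.31  1.8   0.29  0.71 -0.56]
cup top z 0.22171089814168243
0.065 6 [0 0 0 0 4 0 0 0 0 2 0 0 0 0]
0.075 226 [  0   0   0   0 117   0   0   0   0 109   0   0   0   0]
0.085 1414 [  0   0   0   0 296 445   0   0 462 211   0   0   0   0]
0.095 2359 [  0   0   0   0   0 344 842 854 319   0   0   0   0   0]
0.105 64 [ 0  0  0  0 32  0  0  0 19 13  0  0  0  0]
0.115 272 [  0   0   0  15 121   0   0   0  48  84   4   0   0   0]
0.125 362 [  0   0   0  33 146   0   0   0  59 115   9   0   0   0]
0.135 429 [  0   0   0  36 182   0   0   0  68 131  12   0   0   0]
0.145 515 [  0   0   0  47 208   0   0   0  82 160  18   0   0   0]
0.155 625 [  0   0   0  56 255   0   0   0  92 199  23   0   0   0]
```

The cup did not lift: its top is still at about 0.095. I'll check where the fingertips really are in the depth image.

```bash
python3 - <<'E'
from st import *
f=np.load('wrist.npz'); P,ok=cloud('wrist'); T=f['T']; print(T.round(3).tolist())
o=np.array([.5584,-.0762]);d=np.array([.1273,.9919]);n=np.array([-d[1],d[0]])
z=P[...,2];s=(P[...,:2]-o)@d;t=(P[...,:2]-o)@n
for v in range(200,300,8):
    print(v,[(u,*(np.array([s[v,u],t[v,u],z[v,u]])*1000).round().astype(int)) for u in range(256,330,8)])
cv2.imwrite('pics/w3.png',cv2.resize(f['im'][150:400,180:460,::-1],None,fx=2.4,fy=2.4))
print(ctrl.read_state()['ft_torque'])
E
```

```text
[[0.992, 0.123, 0.035, 0.588], [-0.128, 0.952, 0.279, 0.149], [0.001, -0.281, 0.96, 0.286], [0.0, 0.0, 0.0, 1.0]]
200 [(256, np.int64(139), np.int64(68), np.int64(-2)), (264, np.int64(140), np.int64(59), np.int64(0)), (272, np.int64(140), np.int64(50), np.int64(-1)), (280, np.int64(140), np.int64(42), np.int64(-1)), (288, np.int64(165), np.int64(23), np.int64(82)), (296, np.int64(167), np.int64(17), np.int64(88)), (304, np.int64(168), np.int64(11), np.int64(92)), (312, np.int64(168), np.int64(5), np.int64(92)), (320, np.int64(169), np.int64(-1), np.int64(94)), (328, np.int64(168), np.int64(-6), np.int64(93))]
208 [(256, np.int64(131), np.int64(68), np.int64(-1)), (264, np.int64(131), np.int64(59), np.int64(0)), (272, np.int64(131), np.int64(51), np.int64(-1)), (280, np.int64(131), np.int64(42), np.int64(-2)), (288, np.int64(159), np.int64(24), np.int64(81)), (296, np.int64(161), np.int64(17), np.int64(88)), (304, np.int64(162), np.int64(11), np.int64(91)), (312, np.int64(162), np.int64(5), np.int64(92)), (320, np.int64(163), np.int64(-1), np.int64(94)), (328, np.int64(162), np.int64(
[... 4907 characters left out ...]
np.int64(43)), (312, np.int64(60), np.int64(7), np.int64(40)), (320, np.int64(60), np.int64(-1), np.int64(40)), (328, np.int64(60), np.int64(-9), np.int64(40))]
296 [(256, np.int64(155), np.int64(26), np.int64(184)), (264, np.int64(155), np.int64(23), np.int64(185)), (272, np.int64(150), np.int64(21), np.int64(178)), (280, np.int64(141), np.int64(19), np.int64(166)), (288, np.int64(65), np.int64(29), np.int64(59)), (296, np.int64(57), np.int64(23), np.int64(49)), (304, np.int64(53), np.int64(15), np.int64(43)), (312, np.int64(51), np.int64(8), np.int64(40)), (320, np.int64(51), np.int64(-1), np.int64(40)), (328, np.int64(51), np.int64(-9), np.int64(40))]
[ 0.00073658 -0.09376057  0.00913947]
```

View pics/w3.png

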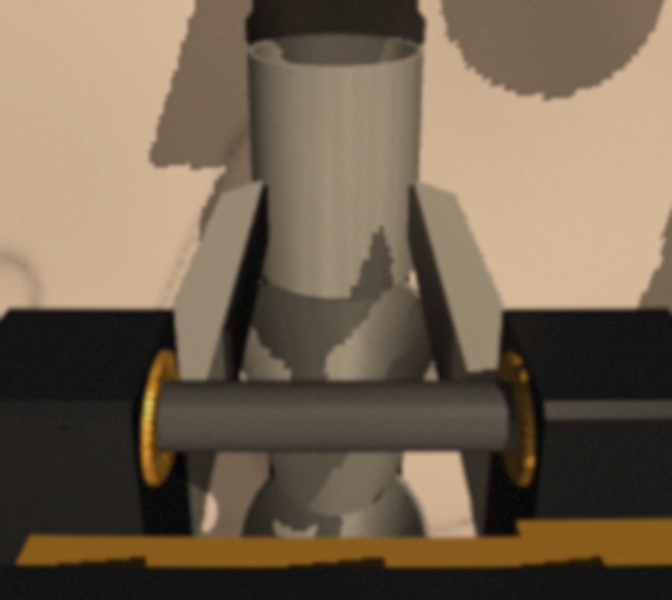

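The picture shows the fingers ending in open space above the cup at about (235,188) and (440,188). By depth their lowest point is z ≈ 0.11, while the reported TCP is at 0.069. So the real fingertips are about 40 mm above the reported TCP, and the earlier close happened just over the cup. I'll reopen and measure that offset.

send_rows --pt "0 0 0 0 0 0" --pt "0 0 0 0 0 0" --pt "0 0 0 0 0 0" --pt "0 0 0 0 0 0" --pt "0 0 0 0 0 0" --pt "0 0 0 0 0 0" --pt "0 0 0 0 0 0" --pt "0 0 0 0 0 0" --jaw 94

```text
clock: 6.02
ee_pos: [0.5769, 0.0664, 0.0681]
eef_rot: [0.751, 0.66, 0.0, -0.0]
wrist_force: [0.6, -1.2, 0.2]
opening: 0.0898
```

```bash
python3 - <<'E'
from st import *
st(); im,_=grab('wrist')
P,ok=cloud('wrist')
o=np.array([.5584,-.0762]);d=np.array([.1273,.9919]);n=np.array([-d[1],d[0]])
z=P[...,2];s=(P[...,:2]-o)@d;t=(P[...,:2]-o)@n
for sg in(1,-1):
    m=ok&(sg*t>.042)&(sg*t<.07)&(s>.13)&(s<.162)&(z>.03)&(z<.2)
    print(m.sum(),'z low',np.percentile(z[m],[0,1,5]).round(4),'t',t[m].min().round(4),t[m].max().round(4),'s',s[m].min().round(4),s[m].max().round(4))
grab('scene')
P,ok=cloud('scene'); z=P[...,2];s=(P[...,:2]-o)@d;t=(P[...,:2]-o)@n
m=ok&(t<-.035)&(t>-.075)&(abs(s-.146)<.012)&(z>.02)
print('scene finger',m.sum(),np.percentile(z[m],[0,5,50]) if m.any() else '')
E
```

```text
t 6.02 p [0.5769 0.0664 0.0681] z [-0.  0. -1.] yaw_y -7.34 F [ 0.6 -1.2  0.2] op 0.0898 q [ 0.03  0.67 -0.3   1.8   0.29  0.71 -0.56]
3449 z low [0.1054 0.1082 0.1159] t 0.0439 0.0575 s 0.1339 0.1561
3432 z low [0.1046 0.1083 0.116 ] t -0.0582 -0.0447 s 0.1338 0.1559
scene finger 962 [0.11246267 0.13889723 0.40419685]
```

Both cameras agree: the tips are about 39 mm above the reported TCP, and this does not change with the opening. I'll descend another 53 mm, which puts the tips at about 0.054, and grip.

send_rows --pt "0 0 -0.4 0 0 0" --pt "0 0 -0.4 0 0 0" --pt "0 0 -0.4 0 0 0" --pt "0 0 -0.4 0 0 0" --pt "0 0 -0.3 0 0 0" --pt "0 0 -0.2 0 0 0" --pt "0 0 0 0 0 0" --pt "0 0 0 0 0 0"

```text
clock: 6.78
ee_pos: [0.5768, 0.0664, 0.0152]
eef_rot: [0.751, 0.66, -0.0, -0.0]
wrist_force: [-0.1, 0.5, -0.3]
opening: 0.0936
```

send_rows --pt "0 0 0 0 0 0" --pt "0 0 0 0 0 0" --pt "0 0 0 0 0 0" --pt "0 0 0 0 0 0" --pt "0 0 0 0 0 0" --pt "0 0 0 0 0 0" --pt "0 0 0 0 0 0" --pt "0 0 0 0 0 0" --jaw 48 --force 20

```text
clock: 7.45
ee_pos: [0.5767, 0.0663, 0.0157]
eef_rot: [0.751, 0.66, -0.0, -0.0]
wrist_force: [-0.1, -1.0, 2.0]
opening: 0.057
```

The fingers stopped at 57 mm, on the cup. Lifting 100 mm.

send_rows --pt "0 0 0.2 0 0 0" --pt "0 0 0.4 0 0 0" --pt "0 0 0.6 0 0 0" --pt "0 0 0.7 0 0 0" --pt "0 0 0.7 0 0 0" --pt "0 0 0.7 0 0 0" --pt "0 0 0.5 0 0 0" --pt "0 0 0.2 0 0 0" --pt "0 0 0 0 0 0" --pt "0 0 0 0 0 0"

```text
clock: 8.28
ee_pos: [0.5768, 0.0662, 0.1156]
eef_rot: [0.751, 0.66, -0.0, 0.0]
wrist_force: [0.2, 0.1, -1.6]
opening: 0.057
```

```bash
python3 - <<'E'
from st import *
st(); grab('wrist')
P,ok=cloud('wrist')
o=np.array([.5584,-.0762]);d=np.array([.1273,.9919]);n=np.array([-d[1],d[0]])
z=P[...,2];s=(P[...,:2]-o)@d;t=(P[...,:2]-o)@n
for k in np.arange(.1,.2,.01):
    m=ok&(abs(t)<.004)&(abs(s-k)<.005)&(z<.22); print(k.round(2),np.median(z[m]).round(4) if m.any() else '')
f=np.load('top.npz')
E
```

```text
t 8.28 p [0.5768 0.0662 0.1156] z [ 0. -0. -1.] yaw_y -7.35 F [ 0.2  0.1 -1.6] op 0.057 q [ 0.05  0.61 -0.33  1.76  0.26  0.81 -0.53]
0.1 
0.11 
0.12 0.1933
0.13 0.1934
0.14 0.1934
0.15 0.1934
0.16 0.1935
0.17 0.193
0.18 0.1927
0.19 0.0308
```

The cup is held level with its top at 0.193. Moving over the tub.

send_rows --pt "-0.1 0.4 0 0 0 0" --pt "-0.2 0.8 0 0 0 0" --pt "-0.2 0.9 0 0 0 0" --pt "-0.2 0.9 0 0 0 0" --pt "-0.2 0.9 0 0 0 0" --pt "-0.2 0.9 0 0 0 0" --pt "-0.2 0.9 0 0 0 0" --pt "-0.2 0.9 0 0 0 0" --pt "-0.2 0.9 0 0 0 0" --pt "-0.2 0.9 0 0 0 0" --pt "-0.2 0.9 0 0 0 0" --pt "-0.1 0.9 0 0 0 0"

```text
clock: 9.33
ee_pos: [0.5198, 0.3231, 0.1146]
eef_rot: [0.75, 0.661, -0.001, -0.001]
wrist_force: [-0.3, 0.0, -1.6]
opening: 0.0574
```

send_rows --pt "-0.1 0.7 0 0 0 0" --pt "0 0.3 0 0 0 0" --pt "0 0 -0.4 0 0 0" --pt "0 0 -0.7 0 0 0" --pt "0 0 -0.7 0 0 0" --pt "0 0 -0.7 0 0 0" --pt "0 0 -0.6 0 0 0" --pt "0 0 -0.5 0 0 0" --pt "0 0 -0.4 0 0 0" --pt "0 0 -0.3 0 0 0" --pt "0 0 0 0 0 0" --pt "0 0 0 0 0 0"

```text
clock: 10.33
ee_pos: [0.5195, 0.3461, 0.0079]
eef_rot: [0.751, 0.66, -0.0, 0.0]
wrist_force: [0.4, -0.9, -1.7]
opening: 0.0572
```

```bash
python3 - <<'E'
from st import *
st(); grab('wrist')
P,ok=cloud('wrist'); z=P[...,2]
p=ctrl.read_state()['ee_pos'];d=np.array([.1273,.9919]);n=np.array([-d[1],d[0]])
s=(P[...,:2]-p[:2])@d;t=(P[...,:2]-p[:2])@n
m=ok&(abs(t)<.004)&(s>.01)&(s<.035)&(z<.2); print('cup top',np.median(z[m]))
m=ok&(abs(t)<.08)&(s>.05)&(s<.07)&(z<.2); print('floor',np.median(z[m]))
E
```

```text
t 10.33 p [0.5195 0.3461 0.0079] z [-0. -0. -1.] yaw_y -7.35 F [ 0.4 -0.9 -1.7] op 0.0572 q [-0.47  0.8  -0.26  1.71  0.3   0.67 -1.03]
cup top 0.15987877359523567
floor 0.004089083230641166
```

send_rows --pt "0 0 -0.4 0 0 0" --pt "0 0 -0.3 0 0 0" --pt "0 0 -0.1 0 0 0" --pt "0 0 -0.08 0 0 0" --pt "0 0 0 0 0 0" --pt "0 0 0 0 0 0"

```text
clock: 10.88
ee_pos: [0.5194, 0.3464, -0.014]
eef_rot: [0.751, 0.66, -0.0, -0.0]
wrist_force: [0.7, -0.1, -1.7]
opening: 0.057
```

send_rows --pt "0 0 -0.05 0 0 0" --pt "0 0 0 0 0 0" --pt "0 0 0 0 0 0"

```text
clock: 11.13
ee_pos: [0.5195, 0.3464, -0.015]
eef_rot: [0.751, 0.66, 0.0, 0.0]
wrist_force: [-0.2, 0.1, -0.2]
opening: 0.0572
```

The weight has come off the wrist, so the cup is resting on the tub floor. Releasing gently, then rising.

send_rows --pt "0 0 0 0 0 0" --pt "0 0 0 0 0 0" --pt "0 0 0 0 0 0" --pt "0 0 0 0 0 0" --pt "0 0 0 0 0 0" --jaw 66

```text
clock: 11.55
ee_pos: [0.5195, 0.3464, -0.015]
eef_rot: [0.751, 0.66, 0.0, 0.0]
wrist_force: [0.3, 0.3, 0.7]
opening: 0.0659
```

send_rows --pt "0 0 0 0 0 0" --pt "0 0 0 0 0 0" --pt "0 0 0 0 0 0" --pt "0 0 0 0 0 0" --pt "0 0 0.3 0 0 0" --pt "0 0 0.5 0 0 0" --pt "0 0 0.8 0 0 0" --pt "0 0 0.9 0 0 0" --pt "0 0 0.9 0 0 0" --pt "0 0 0.9 0 0 0" --pt "0 0 0.9 0 0 0" --pt "0 0 0.9 0 0 0" --jaw 86

```text
clock: 12.55
ee_pos: [0.5195, 0.3465, 0.14]
eef_rot: [0.751, 0.66, 0.001, 0.0]
wrist_force: [0.2, 0.8, 0.7]
opening: 0.0865
```

```bash
python3 - <<'E'
from st import *
st(); grab('wrist','pics/tub.png')
P,ok=cloud('wrist'); z=P[...,2]
m=ok&(z>.045)&(z<.08)&(abs(P[...,0]-.519)<.09)&(abs(P[...,1]-.347)<.09)
print(m.sum(),P[m].mean(0).round(3),P[m].min(0).round(3),P[m].max(0).round(3))
E
```

```text
t 12.55 p [0.5195 0.3465 0.14  ] z [ 0.001  0.001 -1.   ] yaw_y -7.33 F [0.2 0.8 0.7] op 0.0865 q [-0.44  0.63 -0.32  1.62  0.24  0.93 -0.97]
3219 [0.52  0.351 0.057] [0.429 0.258 0.045] [0.608 0.436 0.064]
```

The cup lies in the tub with its top at 0.064, as expected for resting on the floor. Now I'll travel to behind the open end, shutting the jaws and tilting the tool 12° on the way so the fingers lie flat on the sloping base.

send_rows --pt "0 -0.5 0 0 0 0" --pt "0 -1 0 0 0 0" --pt "0 -1 0 0 0 0" --pt "0 -1 0 0 0 0" --pt "0 -1 0 0 0 0" --pt "0 -1 0 0 0 0" --pt "0 -1 0 0 0 0" --pt "0 -1 0 0 0 0" --pt "0 -1 0 0 0 0" --pt "0 -1 0 0 0 0" --pt "0 -1 0 0 0 0" --pt "0 -1 0 0 0 0" --jaw 0

```text
clock: 13.6
ee_pos: [0.5179, 0.0563, 0.1368]
eef_rot: [0.751, 0.66, -0.001, -0.0]
wrist_force: [0.4, 0.4, 0.1]
opening: 0.0093
```

send_rows --pt "0.02 -1 0 0.2 -0.025 0" --pt "0.02 -1 0 0.2 -0.025 0" --pt "0.02 -1 0 0.2 -0.025 0" --pt "0.02 -1 0 0.2 -0.025 0" --pt "0.02 -1 0 0.2 -0.025 0" --pt "0.02 -1 0 0.2 -0.025 0" --pt "0.02 -1 0 0.2 -0.025 0" --pt "0.02 -1 0 0.2 -0.025 0" --pt "0.02 -1 0 0.2 -0.025 0" --pt "0.02 -1 0 0.2 -0.025 0" --pt "0.04 -1 0 0 0 0" --pt "0.04 -1 0 0 0 0"

```text
clock: 14.6
ee_pos: [0.5241, -0.2436, 0.1364]
eef_rot: [0.747, 0.656, 0.078, -0.071]
wrist_force: [0.1, 0.4, 0.1]
opening: 0.0002
```

send_rows --pt "0 -1 0 0 0 0" --pt "0 -1 0 0 0 0" --pt "0 -1 0 0 0 0" --pt "0 -0.4 0 0 0 0" --pt "0 0 0 0 0 0" --pt "0 0 0 0 0 0"

```text
clock: 15.1
ee_pos: [0.5256, -0.3251, 0.1368]
eef_rot: [0.747, 0.656, 0.079, -0.071]
wrist_force: [0.0, 0.9, -0.6]
opening: 0.0002
```

```bash
python3 - <<'E'
from st import *
st(); s=ctrl.read_state()
M=R.from_quat(s['eef_rot']).as_matrix(); tip=s['ee_pos']-.039*M[:,2]
o=np.array([.5584,-.0762]);d=np.array([.1273,.9919]);n=np.array([-d[1],d[0]])
print('tip s,t,z',(tip[:2]-o)@d,(tip[:2]-o)@n,tip[2], M.round(3).tolist())
grab('wrist','pics/w4.png'); P,ok=cloud('wrist')
z=P[...,2];s=(P[...,:2]-o)@d;t=(P[...,:2]-o)@n
m=ok&(abs(t)<.015)&(s<-.2)&(z>.09)&(z<.3); print('finger low',np.percentile(z[m],[0,2,5]) if m.any() else 0, s[m].max() if m.any() else 0)
E
```

```text
t 15.10 p [ 0.5256 -0.3251  0.1368] z [ 0.025  0.21  -0.977] yaw_y -7.35 F [ 0.   0.9 -0.6] op 0.0002 q [ 0.89  0.72 -0.45  1.52  0.11  1.05  0.34]
tip s,t,z -0.2593106225591226 0.0007989781492478136 0.17495469850262702 [[0.126, 0.992, 0.025], [0.969, -0.128, 0.21], [0.211, -0.002, -0.977]]
finger low [0.17518135 0.19056489 0.2044084 ] -0.24629918055181851
```

View pics/w4.png

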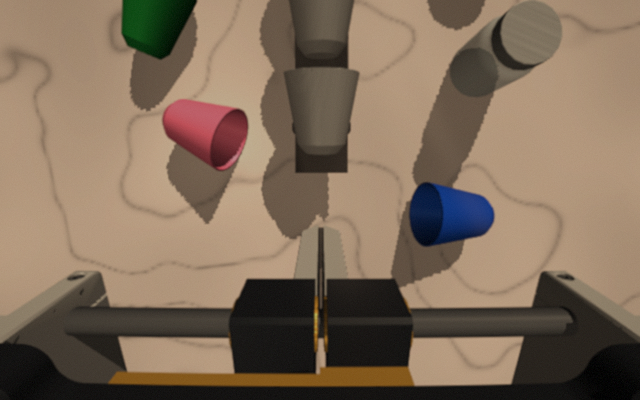

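The picture shows the shut fingers at (320,240), in line with the groove and just behind its open end at (322,172). The rear cup's base is at (322,150). Lowering to a tip height of about 0.05, then pushing slowly.

send_rows --pt "0 0 -0.5 0 0 0" --pt "0 0 -0.8 0 0 0" --pt "0 0 -0.8 0 0 0" --pt "0 0 -0.8 0 0 0" --pt "0 0 -0.8 0 0 0" --pt "0 0 -0.8 0 0 0" --pt "0 0 -0.5 0 0 0" --pt "0 0 0 0 0 0" --pt "0.05 0.4 0 0 0 0" --pt "0.05 0.4 0 0 0 0" --pt "0.05 0.4 0 0 0 0" --pt "0.05 0.4 0 0 0 0"

```text
clock: 16.15
ee_pos: [0.5325, -0.2845, 0.0136]
eef_rot: [0.746, 0.657, 0.079, -0.069]
wrist_force: [-0.6, -0.1, 0.6]
opening: 0.0005
```

send_rows --pt "0.04 0.3 0 0 0 0" --pt "0.04 0.3 0 0 0 0" --pt "0.04 0.3 0 0 0 0" --pt "0.04 0.3 0 0 0 0" --pt "0.04 0.3 0 0 0 0" --pt "0.04 0.3 0 0 0 0" --pt "0.04 0.3 0 0 0 0" --pt "0.04 0.3 0 0 0 0"

```text
clock: 16.82
ee_pos: [0.5394, -0.2259, 0.0123]
eef_rot: [0.747, 0.657, 0.079, -0.07]
wrist_force: [-0.3, -2.1, 1.8]
opening: 0.0003
```

```bash
cat > prof.py <<'E'
from st import *
o=np.array([.5584,-.0762]);d=np.array([.1273,.9919]);n=np.array([-d[1],d[0]])
def prof(c='top',lo=-.22,hi=.25,step=.01,tm=.006):
    P,ok=cloud(c); z=P[...,2];s=(P[...,:2]-o)@d;t=(P[...,:2]-o)@n
    r=[]
    for k in np.arange(lo,hi,step):
        m=ok&(abs(t)<tm)&(abs(s-k)<step/2)&(z<.35); 
        w=ok&(abs(t)<.06)&(abs(s-k)<step/2)&(z>.06)&(z<.13)
        r.append((int(round(k*1000)),int(round(np.median(z[m])*1000)) if m.any() else None, (int(t[w].min()*1000),int(t[w].max()*1000)) if w.any() else None))
    print(c,r)
def tip():
    s=ctrl.read_state(); M=R.from_quat(s['eef_rot']).as_matrix(); p=s['ee_pos']-.039*M[:,2]
    print('tip s,t,z',((p[:2]-o)@d).round(4),((p[:2]-o)@n).round(4),p[2].round(4),'Fd',(s['wrist_force'][:2]@d).round(2),s['wrist_force'].round(1),'t',s['clock'])
E
python3 - <<'E'
from prof import *
tip(); grab('wrist'); prof('wrist'); grab('top'); prof('top')
E
```

```text
tip s,t,z -0.1591 -0.0002 0.0504 Fd -2.07 [-0.3 -2.1  1.8] t 16.8167
wrist [(-220, None, None), (-210, None, None), (-200, None, None), (-190, 137, None), (-180, 138, (-1, 0)), (-170, 174, (-2, 1)), (-160, 172, (-13, 12)), (-150, 168, (-18, 18)), (-140, 87, (-25, 25)), (-130, 91, (-27, 27)), (-120, 96, (-29, 29)), (-110, 100, (-31, 31)), (-100, 104, (-32, 33)), (-90, 108, (-34, 34)), (-80, 111, (-36, 36)), (-70, 84, (-22, 35)), (-60, 89, (-26, 26)), (-50, 93, (-28, 28)), (-40, 97, (-30, 30)), (-30, 99, (-31, 31)), (-20, None, (-33, 33)), (-10, None, None), (0, None, None), (10, None, None), (20, None, None), (30, None, None), (40, None, None), (50, None, None), (60, None, None), (70, None, None), (80, None, None), (90, None, None), (100, None, None), (110, None, None), (120, None, None), (130, None, None), (140, None, None), (150, None, None), (160, None, None), (170, None, None), (180, None, None), (190, None, None), (200, None, None), (210, None, None), (220, None, None), (230, None, None), (240, None, None)]
top [(-220, None, None), (-210, None, None), (-200, None, None), (-190, 3
[... 193 characters left out ...]
 (-100, 104, (-32, 30)), (-90, 109, (-33, 31)), (-80, 78, (-37, 35)), (-70, 86, (-37, 36)), (-60, 89, (-25, 25)), (-50, 95, (-26, 26)), (-40, 99, (-29, 27)), (-30, 101, (-31, 29)), (-20, 105, (-32, 30)), (-10, 109, (-34, 34)), (0, 110, (-37, 36)), (10, 82, (-37, 36)), (20, 89, (-24, 25)), (30, 94, (-27, 26)), (40, 98, (-29, 27)), (50, 102, (-31, 29)), (60, 107, (-32, 30)), (70, 110, (-34, 34)), (80, 110, (-35, 36)), (90, 41, (-37, 36)), (100, 34, None), (110, 33, None), (120, 31, None), (130, 33, None), (140, 34, None), (150, 33, None), (160, 32, None), (170, 32, None), (180, 33, None), (190, 34, None), (200, 33, None), (210, 32, None), (220, 34, None), (230, 32, None), (240, 78, (-39, 39))]
```

The push is working: about 2 N, the cups centred, all three in line and starting to overlap. Continuing.

send_rows --pt "0.04 0.3 0 0 0 0" --pt "0.04 0.3 0 0 0 0" --pt "0.04 0.3 0 0 0 0" --pt "0.04 0.3 0 0 0 0" --pt "0.04 0.3 0 0 0 0" --pt "0.04 0.3 0 0 0 0" --pt "0.04 0.3 0 0 0 0" --pt "0.04 0.3 0 0 0 0" --pt "0.03 0.3 0 0 0 0" --pt "0.03 0.3 0 0 0 0" --pt "0.04 0.3 0 0 0 0" --pt "0.04 0.3 0 0 0 0"

```text
clock: 17.92
ee_pos: [0.5511, -0.1354, 0.0124]
eef_rot: [0.747, 0.657, 0.079, -0.07]
wrist_force: [-0.1, -2.2, 0.0]
opening: 0.0003
```

send_rows --pt "0.04 0.3 0 0 0 0" --pt "0.04 0.3 0 0 0 0" --pt "0.04 0.3 0 0 0 0" --pt "0.04 0.3 0 0 0 0" --pt "0.04 0.3 0 0 0 0" --pt "0.03 0.3 0 0 0 0" --pt "0.04 0.3 0 0 0 0" --pt "0.04 0.3 0 0 0 0"

```text
clock: 18.58
ee_pos: [0.5588, -0.0754, 0.0123]
eef_rot: [0.747, 0.657, 0.079, -0.07]
wrist_force: [0.1, -1.4, -0.6]
opening: 0.0005
```

```bash
python3 - <<'E'
from prof import *
tip(); grab('top'); prof('top',lo=-.05)
E
```

```text
tip s,t,z -0.0074 -0.0003 0.0505 Fd -1.43 [ 0.1 -1.4 -0.6] t 18.5833
top [(-50, None, None), (-40, 346, None), (-30, 329, None), (-20, 286, None), (-10, 177, (-2, -2)), (0, 161, (-18, 19)), (10, 88, (-26, 23)), (20, 91, (-27, 24)), (30, 98, (-28, 29)), (40, 101, (-30, 30)), (50, 104, (-32, 32)), (60, 108, (-34, 33)), (70, 109, (-36, 34)), (80, 87, (-36, 35)), (90, 92, (-23, 29)), (100, 96, (-25, 30)), (110, 101, (-28, 32)), (120, 106, (-30, 33)), (130, 107, (-33, 34)), (140, 111, (-34, 35)), (150, 86, (-36, 35)), (160, 89, (-24, 24)), (170, 93, (-26, 26)), (180, 95, (-30, 27)), (190, 100, (-31, 29)), (200, 105, (-32, 31)), (210, 107, (-34, 32)), (220, 112, (-35, 33)), (230, 44, (-37, 34)), (240, 78, (-39, 39))]
```

The foremost mouth is at the stop, so the nesting phase starts here. Pushing more slowly.

send_rows --pt "0.03 0.2 0 0 0 0" --pt "0.03 0.2 0 0 0 0" --pt "0.02 0.2 0 0 0 0" --pt "0.03 0.2 0 0 0 0" --pt "0.02 0.2 0 0 0 0" --pt "0.03 0.2 0 0 0 0"

```text
clock: 19.13
ee_pos: [0.5627, -0.0457, 0.0123]
eef_rot: [0.747, 0.657, 0.079, -0.07]
wrist_force: [0.4, -1.1, 0.4]
opening: 0.0007
```

```bash
python3 - <<'E'
from prof import *
tip(); grab('top'); prof('top',lo=.01); im=np.load('top.npz')['im']
cv2.imwrite('pics/n1.png',cv2.resize(im[175:235,240:340,::-1],None,fx=7,fy=7,interpolation=cv2.INTER_CUBIC))
E
```

```text
tip s,t,z 0.0226 -0.0004 0.0504 Fd -1.02 [ 0.4 -1.1  0.4] t 19.1333
top [(10, 286, None), (20, 177, None), (30, 166, (-20, 18)), (40, 89, (-25, 25)), (50, 93, (-28, 26)), (60, 97, (-30, 27)), (70, 100, (-31, 29)), (80, 103, (-33, 30)), (90, 108, (-34, 34)), (100, 108, (-37, 36)), (110, 97, (-36, 36)), (120, 99, (-27, 27)), (130, 103, (-29, 29)), (140, 105, (-32, 31)), (150, 108, (-34, 32)), (160, 112, (-35, 33)), (170, 98, (-36, 34)), (180, 99, (-27, 28)), (190, 101, (-30, 29)), (200, 104, (-32, 31)), (210, 107, (-33, 32)), (220, 112, (-35, 33)), (230, 113, (-36, 34)), (240, 92, (-39, 39))]
```

View pics/n1.png

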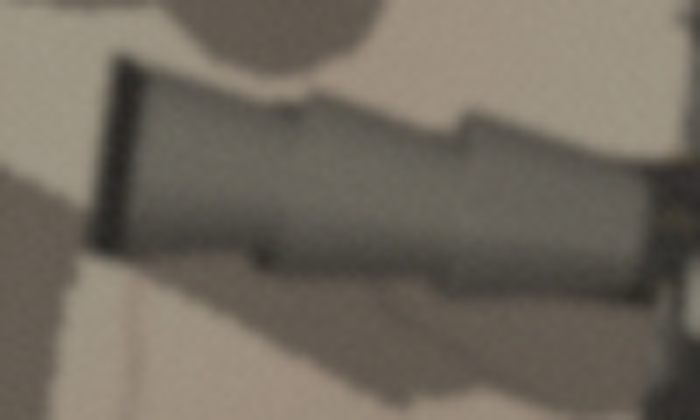

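The picture shows all three overlapping in line, with mouth rims at about (135,150), (300,180) and (465,200), and the foremost against the stop. About 70 mm remain.

send_rows --pt "0.03 0.2 0 0 0 0" --pt "0.02 0.2 0 0 0 0" --pt "0.03 0.2 0 0 0 0" --pt "0.02 0.2 0 0 0 0" --pt "0.03 0.2 0 0 0 0" --pt "0.02 0.2 0 0 0 0" --pt "0.03 0.2 0 0 0 0" --pt "0.03 0.2 0 0 0 0" --pt "0.02 0.2 0 0 0 0" --pt "0.03 0.2 0 0 0 0"

```text
clock: 20.02
ee_pos: [0.5692, 0.0044, 0.0123]
eef_rot: [0.747, 0.657, 0.079, -0.07]
wrist_force: [0.3, -0.8, 0.6]
opening: 0.0003
```

send_rows --pt "0.02 0.15 0 0 0 0" --pt "0.02 0.15 0 0 0 0" --pt "0.01 0.1 0 0 0 0" --pt "0.01 0.1 0 0 0 0"

```text
clock: 20.35
ee_pos: [0.5708, 0.0164, 0.0123]
eef_rot: [0.747, 0.657, 0.079, -0.07]
wrist_force: [0.2, -1.9, 0.6]
opening: 0.0004
```

```bash
python3 - <<'E'
from prof import *
tip(); grab('top'); prof('top',lo=.07)
E
```

```text
tip s,t,z 0.0852 -0.0006 0.0505 Fd -1.89 [ 0.2 -1.9  0.6] t 20.35
top [(70, 290, None), (80, 250, None), (90, 175, None), (100, 90, (-24, 25)), (110, 92, (-26, 26)), (120, 95, (-28, 27)), (130, 100, (-31, 29)), (140, 103, (-32, 31)), (150, 107, (-33, 32)), (160, 111, (-35, 36)), (170, 103, (-36, 37)), (180, 106, (-32, 30)), (190, 109, (-34, 32)), (200, 112, (-35, 33)), (210, 112, (-36, 34)), (220, 111, (-35, 33)), (230, 115, (-37, 34)), (240, 90, (-39, 39))]
```

send_rows --pt "0.01 0.1 0 0 0 0" --pt "0.01 0.1 0 0 0 0" --pt "0 0 0 0 0 0"

```text
clock: 20.65
ee_pos: [0.5714, 0.0218, 0.0124]
eef_rot: [0.747, 0.657, 0.079, -0.07]
wrist_force: [0.2, -0.7, 1.0]
opening: 0.0005
```

send_rows --pt "0.01 0.1 0 0 0 0" --pt "0.01 0.08 0 0 0 0" --pt "0 0 0 0 0 0"

```text
clock: 20.9
ee_pos: [0.5719, 0.0263, 0.0125]
eef_rot: [0.747, 0.657, 0.079, -0.07]
wrist_force: [0.2, -1.4, -0.0]
opening: 0.0002
```

send_rows --pt "0.01 0.08 0 0 0 0" --pt "0.01 0.06 0 0 0 0" --pt "0 0 0 0 0 0"

```text
clock: 21.15
ee_pos: [0.5723, 0.0299, 0.0124]
eef_rot: [0.747, 0.657, 0.079, -0.07]
wrist_force: [-0.3, -1.9, -0.6]
opening: 0.0007
```

send_rows --pt "0.01 0.06 0 0 0 0" --pt "0 0.04 0 0 0 0" --pt "0 0 0 0 0 0"

```text
clock: 21.4
ee_pos: [0.5725, 0.0321, 0.0123]
eef_rot: [0.747, 0.657, 0.079, -0.07]
wrist_force: [0.5, -1.9, -0.0]
opening: 0.0003
```

```bash
python3 - <<'E'
from prof import *
tip(); grab('top'); prof('top',lo=.08)
E
```

```text
tip s,t,z 0.101 -0.0002 0.0505 Fd -1.78 [ 0.5 -1.9 -0. ] t 21.4
top [(80, 316, None), (90, 286, None), (100, 175, None), (110, 171, (-5, 20)), (120, 89, (-25, 25)), (130, 93, (-26, 26)), (140, 97, (-30, 27)), (150, 101, (-31, 29)), (160, 106, (-33, 33)), (170, 109, (-34, 34)), (180, 112, (-37, 36)), (190, 111, (-35, 33)), (200, 111, (-37, 36)), (210, 112, (-37, 36)), (220, 116, (-36, 34)), (230, None, (-36, 34)), (240, 85, (-39, 39))]
```

send_rows --pt "0.01 0.08 0 0 0 0" --pt "0 0 0 0 0 0" --pt "0 0 0 0 0 0"

```text
clock: 21.7
ee_pos: [0.5727, 0.0322, 0.0122]
eef_rot: [0.747, 0.656, 0.078, -0.069]
wrist_force: [-0.2, -4.9, 2.4]
opening: 0.0007
```

send_rows --pt "0.01 0.08 0 0 0 0" --pt "0 0 0 0 0 0" --pt "0 0 0 0 0 0"

```text
clock: 21.95
ee_pos: [0.5728, 0.0322, 0.012]
eef_rot: [0.748, 0.656, 0.077, -0.069]
wrist_force: [-0.2, -9.2, 1.9]
opening: 0.0003
```

send_rows --pt "0.01 0.08 0 0 0 0" --pt "0 0 0 0 0 0" --pt "0 0 0 0 0 0"

```text
clock: 22.2
ee_pos: [0.5729, 0.0322, 0.0119]
eef_rot: [0.748, 0.656, 0.077, -0.068]
wrist_force: [-0.8, -11.5, 3.8]
opening: 0.0002
```

This is a hard stop: the force rises to 11.5 N with no further motion, so the stack is home. I'll back off along the groove, rise and check.

send_rows --pt "-0.02 -0.15 0 0 0 0" --pt "-0.02 -0.2 0 0 0 0" --pt "-0.04 -0.3 0 0 0 0" --pt "-0.1 -0.8 0 0 0 0" --pt "-0.1 -0.8 0 0 0 0" --pt "-0.1 -0.8 0.5 0 0 0" --pt "-0.1 -0.8 0.9 0 0 0" --pt "-0.1 -0.8 0.9 0 0 0" --pt "-0.1 -0.8 0.9 0 0 0" --pt "-0.1 -0.8 0.9 0 0 0" --pt "-0.1 -0.8 0.9 0 0 0" --pt "0 0 0 0 0 0"

```text
clock: 23.2
ee_pos: [0.5535, -0.144, 0.1409]
eef_rot: [0.749, 0.655, 0.08, -0.066]
wrist_force: [0.3, -0.7, 0.5]
opening: 0.0004
```

```bash
python3 - <<'E'
from prof import *
tip(); grab('top'); grab('scene'); prof('top',lo=.08,step=.006)
a=np.load('top.npz')['im'][160:280,145:345,::-1]; b=np.load('scene.npz')['im'][120:320,200:500,::-1]
c=np.vstack([cv2.resize(a,(500,300),interpolation=cv2.INTER_CUBIC),cv2.resize(b,(500,300),interpolation=cv2.INTER_CUBIC)])
cv2.imwrite('pics/end.png',c)
P,ok=cloud('top'); z=P[...,2]; v,u=np.mgrid[:400,:640]
for nm,(x,y) in dict(pot=(212,133),jug=(313,130),sugar=(383,145)).items():
    mm=ok&(z>.03)&(np.hypot(u-x,v-y)<35)&(v<180); print(nm,P[mm].min(0).round(3),P[mm].max(0).round(3))
E
```

```text
tip s,t,z -0.0759 -0.0035 0.179 Fd -0.69 [ 0.3 -0.7  0.5] t 23.2
top [(80, 31, None), (86, 32, None), (92, 31, None), (98, 30, None), (104, 33, (-10, 11)), (110, 83, (-18, 17)), (116, 87, (-25, 24)), (122, 89, (-25, 25)), (128, 93, (-27, 25)), (134, 95, (-28, 26)), (140, 99, (-29, 27)), (146, 99, (-29, 28)), (152, 101, (-31, 29)), (158, 103, (-32, 30)), (164, 107, (-32, 33)), (170, 108, (-34, 34)), (176, 112, (-35, 35)), (182, 111, (-37, 36)), (188, 109, (-35, 31)), (194, 112, (-35, 32)), (200, 114, (-34, 36)), (206, 113, (-36, 36)), (212, 114, (-37, 34)), (218, 117, (-35, 33)), (224, 117, (-36, 34)), (230, None, (-36, 34)), (236, 68, (-37, 38)), (242, 95, (-39, 39)), (248, 92, (-36, 20))]
pot [0.696 0.216 0.03 ] [0.841 0.362 0.158]
jug [ 0.745 -0.025  0.03 ] [0.814 0.079 0.09 ]
sugar [ 0.616 -0.215  0.03 ] [ 0.769 -0.149  0.326]
```

View pics/end.png

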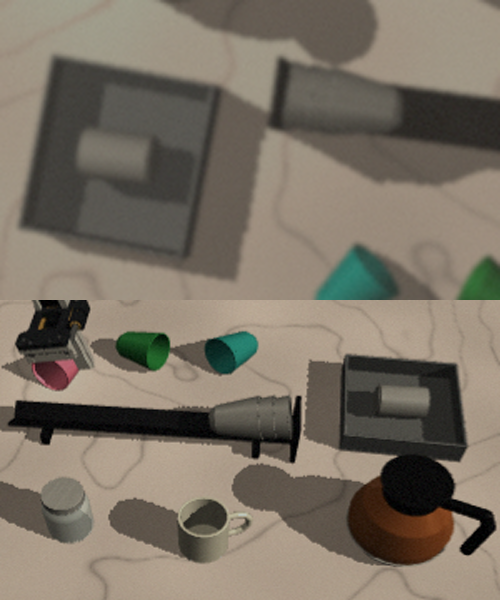

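The last picture shows the straight cup lying in the tub at about (115,155) in its upper half. The three tapered cups are one tight stack against the stop at about (335,97). The pot, jug and jar stand where they were, and the arm is clear. Handing in.

```bash
python3 -c "
from h import *
print(ctrl.finish_job())"
```

```text
the job is handed in; nothing more can be done
None
```

The job is handed in, at about 23 s of the 64 s allowed. I put the straight tumbler down in the tub first, then pushed the three tapered ones along the groove into a stack against the end stop, never lifting them out of the rack.

**Last checks:**
- **Straight cup:** it lies on the tub floor, with its top at 0.064 m as expected. It was released only after its weight had come off the wrist.
- **Stack:** the rims show about 22 mm apart, and the rear base is about 128 mm from the stop against about 129 mm expected. The push ended at a hard stop at 11.5 N.
- **Coffee pot and milk jug:** measured positions agree with the first ones to within 1 mm.
- **Sugar jar:** it stands in the same place in the last picture. The arm got into its measuring window, so that measurement was not fully clean.

**What disagreed:** the real fingertips were about 39 mm above the reported TCP. My first grasp therefore closed just above the cup without touching it; I measured the offset with two cameras and corrected for it.

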